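# Turn the stirrer up four clicks and start it

### The job

Turn the stirrer's blue click-stop dial up (clockwise seen from above) by exactly four clicks from where it stands, pushing its grip bar gently with a fingertip, then press the green start button all the way down and let it come back up. Never press the green button before the dial is set, do not press the red button, and leave the bottle on the plate and everything else on the bench where it is.

Things in the scene. Friction and masses are not known exactly. Their poses are not given: they have to be found in the camera images.
- stirrer: White magnetic stirrer fixed to the bench, 220 mm wide (y), turned up to 20 degrees. Origin: on the bench under its middle; z up, x from its console to its plate. Console (x -175 to -30 mm): level top 60 mm above the bench, with dial and buttons. Behind it (x -30 to 170 mm) the housing is 85 mm high; on it a white plate 160 x 160 mm, centre x 75, y 0 mm, top 95 mm above the bench.
- dial_axis (a point): Point on the dial's upright axis level with the console's top, at x -95, y 50 mm in the stirrer's frame. Dial: a black round skirt 72 mm across, top 11 mm above this point; across its diameter a blue grip bar 64 mm long, 10 mm thick, 10 to 36 mm above this point. White ticks on the console stand 30 degrees apart. Free around: 65 mm to the higher housing, 95 mm to the buttons' collars.
- pointer_end (a point): Point at the top of the dial's blue grip bar near its white-lined end: 30 mm from the axis, 36 mm above the console's top. From dial_axis to here is the direction of the bar; either end of the bar, on either side, can be pushed.
- dial (a joint): Dial angle in rad, growing clockwise seen from above. It clicks into a stop every 0.5236 rad (30 degrees) from 0 and starts at rest in one of the first four (0 to 1.571). At 0 the white-lined end points 150 degrees counter-clockwise of the stirrer's +x. Range -0.16 to 4.87. Leaving a stop takes 0.05 to 0.1 Nm (2 to 4 N at the bar's end); 15 degrees past it, it snaps on to the next.
- start_top (a point): Centre of the top of the green start button, a round cap 24 mm across in a black collar (40 mm across, 12 mm high), at x -128, y -65 mm in the stirrer's frame; with the button up this point is 82 mm above the bench.
- start (a joint): Travel of the green button in m: 0 up, 0.006 fully down; a spring raises it again. It starts to sink at about 1.5 N and is fully down at 5 N.
- stop_top (a point): Centre of the top of the red stop button, like the green one, 60 mm from it towards the plate (x -68, y -65 mm in the stirrer's frame). Not to be pressed.
- stop (a joint): Travel of the red button in m: 0 up, 0.006 fully down.
- bottle: Green glass bottle with blue cap, 72 mm across, 150 mm high, standing loose on the middle of the stirring plate. Origin: centre of its underside, 95 mm above the bench.
- marker: Marker pen, white with a blue cap, 130 mm long, 15 mm thick, lying on the bench beside the console on the buttons' side (-y). Origin: under its middle.
- petri: Closed culture dish, 94 mm across, 15 mm high, on the bench beside the console on the dial's side (+y). Origin: centre of its underside.
- reagent: White reagent jar with blue cap, 76 mm across, 140 mm high, on the bench to the left. Origin: centre of its underside.
- amber: Amber bottle with red cap, 60 mm across, 130 mm high, on the bench to the left. Origin: centre of its underside.
- rack: Blue test-tube rack with stoppered tubes, 100 x 200 mm, 125 mm high, on the bench to the right. Origin: centre of its underside.
- dishes: Stack of five culture dishes, 90 mm across, 70 mm high, on the bench to the right. Origin: centre of its underside.
There are look-alikes about, which are no part of the job. What is meant by the bottle is not pink, and is the smaller of those in its own colour.

How it is judged:
By the outcome, as a careful person would: the job done as asked, in the order asked, and still so for the second after the job is handed in, with the robot touching nothing.
It also fails if it takes over 67 s, if anything falls off the work surface, if the arm or the gripper's body presses on something with over 40 N, if the wrist force passes 120 N, or if a joint passes its speed limit or range.

### The arm

A 7-joint arm with a two-finger parallel gripper is mounted at the origin on the work surface. World frame = base frame: x ahead of the robot, y to its left, z up, the work surface at z = 0. Lengths are in mm, angles in degrees, forces in N, time in s.
With the tool pointing down it reaches from about 400 to 875 mm from the base axis. Payload 6.5 kg.
Tool frame: the origin (TCP) lies at the very end of the fingers, on their centre line; the grasp point (between the pads) lies 19 mm behind it (arm.hold_point_z is the distance from the TCP to the grasp point, in mm); z points along the fingers, y is the line along which they close (so a half turn about z gives the same grasp; the last joint's range is limited). The gripper opens to 85 mm and grips with 20 to 120 N. Pads are 22 mm wide; open, the fingers measure 114 mm over their backs; the gripper's body (76 mm by 85 mm) begins 54 mm behind the grasp point. The pads swing forward as they close: fully open they stand 13 mm farther back than shut.
Start: joints at [63.759, 30.733, -0.252, 88.115, 0.149, 61.152, -4.079], TCP at [248.199, -600.739, 231.29] pointing down, gripper open.
Joint ranges: [-154.64, 154.64], [-21.42, 123.67], [-72.66, 72.17], [13.99, 137.28], [-74.86, 254.86], [10.95, 109.41], [-158.01, 158.01]. Speed limits (degrees/s): [136.94, 136.94, 180, 180, 180, 180, 180].

### API

Orientations are given as a 3x3 rotation matrix whose columns are the frame's x, y, z axes.
In Python, from cell import arm, get_image, camera_model gives the robot as it stands.
- The arm moves only by the tool servo_tool, never from a script. Its argument "moves" is a list of rows, each an object of numbers: "ax", "ay", "az": the turn, a rotation vector about the tool's x, y, z in degrees; "dx", "dy", "dz": the shift along the tool's x, y, z in m; "gripper": the finger opening in m, from 0 to 0.0854. In form: [{"ax": .., "ay": .., "az": .., "dx": .., "dy": .., "dz": .., "gripper": ..}, ...]. A call has 1 to 20 rows; each row shifts and turns the commanded pose from where the row before left it, along the tool's axes as they then stand; what a row does not reach is not made up. A row lasts 1/8 s, in which the tool goes at most 62.5 mm and 10.7 degrees, less where a joint would pass 70% of its speed; a pose out of reach is approached as far as the arm can. A call with a gripper value outside its range is refused whole. The fingers move at their own pace and stop on an object; the grip force is fixed at half the most. Time passes only in rows, so rows that do not move let the fingers close. It gives the time, the measured TCP pose, the force, the opening and the grip force at its end, in the units of the state.
- arm.get_obs(): the state, without advancing time (a new reading comes with each control period).
- get_image(name): name is "scene" or "top" or "wrist"; returns (picture, depth): 420x560x3 uint8, blue, green, red; 420x560 float32, mm along the optical axis (not along the pixel's ray), 0 where there is no reading.
- camera_model(name): a dict with "fx", "fy", "cx", "cy" (pixels), "extrinsics" (4x4, takes a point from camera to world coordinates); the wrist camera has in their place "T_tool_cam" (4x4, takes a point from camera to tool coordinates, whose origin is the TCP and whose axes are the flange's). Camera axes: x right, y down, z forward; pixel columns grow to the right and rows downward; lengths in mm; the calibration is good to about 2 mm. A picture is of the moment at which its call begins: read the wrist's pose just before it. camera_model takes no time and is no camera call.
- arm.close_job(): hands the job in; it is judged then, once.
The state is a dict: "time_s": time; "qpos": joint angles; "joint_velocities": joint speeds; "joint_efforts": joint torques, N m; "eef_pos": TCP position; "ee_rot": TCP orientation; "ft_force": force on the tool from outside, world axes, zero at the start; "ft_torque": the same for the moment, N m; "width": finger opening in mm; "grasp_force": force on a finger pad.
Only numpy, scipy, OpenCV 4.12 (cv2) and the standard library are available. Lean on these libraries where they do the work, as an engineer would, in place of code of your own. Each camera call takes 0.05 s, during which the arm holds its last target. There are 200 camera calls.

## Working session

There is one attempt and no reset: what is moved stays moved. The work goes in short steps, Python scripts to look and compute and a tool call to move; the robot and the scene stay as the last step left them, time stands still between calls to the robot, and variables do not carry over. Pictures are saved under pics/ and viewed, at most 10 in all, crops included, and the job is handed in when it is done.

Besides the shell and the picture viewer there is one more tool, called in YAML: its name, and indented under it one key for each argument. servo_tool: Moves the arm, as the interface text tells. Its arguments: {"type":"object","properties":{"moves":{"type":"array","items":{"type":"object","properties":{"ax":{"type":"number"},"ay":{"type":"number"},"az":{"type":"number"},"dx":{"type":"number"},"dy":{"type":"number"},"dz":{"type":"number"},"gripper":{"type":"number"}}}}},"required":["moves"]}

```bash
mkdir -p pics; ls
python3 - <<'E'
from cell import arm,get_image,camera_model
import cv2,numpy as np
o=arm.get_obs();print(o['time_s'],o['eef_pos'],np.round(o['ee_rot'],3),o['ft_force'],o['width'])
for n in('scene','top'):
    p,d=get_image(n);cv2.imwrite(f'pics/{n}0.png',p);np.save(f'pics/{n}0.npy',d)
    m=camera_model(n);print(n,{k:np.round(v,3) for k,v in m.items()})
print(camera_model('wrist'))
E
```

```text
pics
0.0 [ 247.94392141 -600.17273726  230.4036585 ] [[ 0.924  0.382 -0.001]
 [ 0.382 -0.924  0.002]
 [-0.    -0.002 -1.   ]] [-0.59550678  0.68371382 -0.14966221] 85.08570966041711
scene {'fx': np.float64(392.461), 'fy': np.float64(392.461), 'cx': np.float64(279.172), 'cy': np.float64(210.551), 'extrinsics': array([[ 7.350000e-01,  4.730000e-01, -4.860000e-01,  1.180336e+03],
       [ 6.780000e-01, -5.180000e-01,  5.210000e-01, -6.199140e+02],
       [-5.000000e-03, -7.130000e-01, -7.010000e-01,  9.405170e+02],
       [ 0.000000e+00,  0.000000e+00,  0.000000e+00,  1.000000e+00]])}
top {'fx': np.float64(489.449), 'fy': np.float64(489.449), 'cx': np.float64(278.012), 'cy': np.float64(203.761), 'extrinsics': array([[-2.600000e-02, -9.960000e-01,  8.800000e-02,  4.413460e+02],
       [-1.000000e+00,  2.700000e-02,  5.000000e-03,  4.173000e+00],
       [-8.000000e-03, -8.800000e-02, -9.960000e-01,  1.654466e+03],
       [ 0.000000e+00,  0.000000e+00,  0.000000e+00,  1.000000e+00]])}
{'fx': 360.3567071682262, 'fy': 360.3567071682262, 'cx': 280.9066559042672, 'cy': 201.86733521071926, 'T_tool_cam': array([[-1.07193975e-03, -9.46499964e-01, -3.22702136e-01,
         8.32238235e+01],
       [ 9.99999298e-01, -1.17749957e-03,  1.31899642e-04,
        -8.56629480e-01],
       [-5.04824632e-04, -3.22701768e-01,  9.46500562e-01,
        -1.44023342e+02],
       [ 0.00000000e+00,  0.00000000e+00,  0.00000000e+00,
         1.00000000e+00]])}
```

View pics/top0.png

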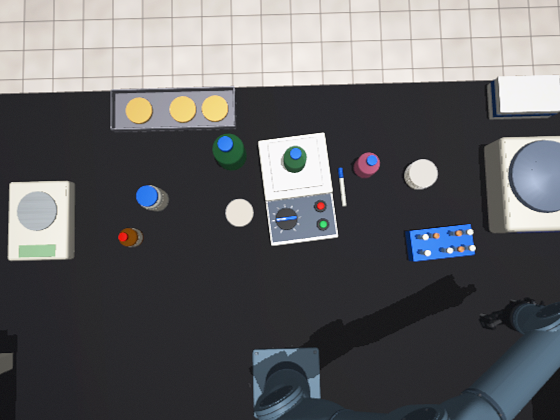

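View pics/scene0.png

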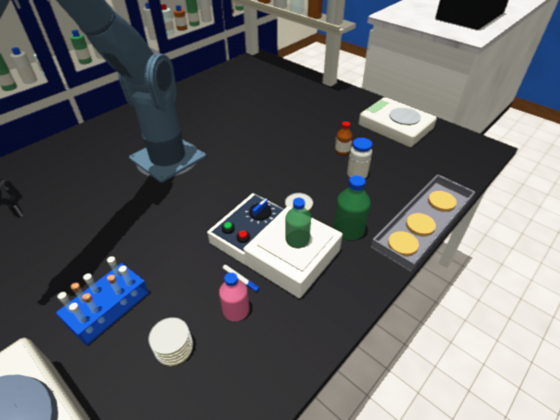

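The top view shows the stirrer with its dial at about (287,219), green button (323,224) and red button (320,206). Three bottles could be meant:
- Small green at (294,158), standing on the plate.
- Large green at (228,150).
- Pink at (367,164).

The small green one fits: it isn't pink, it's the smaller of the two greens, and it stands on the plate. I only have to leave it alone. Next I'll measure from both views.

```bash
cat > h.py <<'E'
import cv2,numpy as np
from cell import arm,get_image,camera_model
def ray(m,uv,E=None):
    E=m['extrinsics'] if E is None else E
    d=E[:3,:3]@np.array([(uv[0]-m['cx'])/m['fx'],(uv[1]-m['cy'])/m['fy'],1]);return E[:3,3],d/np.linalg.norm(d)
def onplane(r,z): return r[0]+r[1]*(z-r[0][2])/r[1][2]
def tri(a,b):
    t=np.linalg.lstsq(np.c_[a[1],-b[1]],b[0]-a[0],rcond=None)[0]
    p,q=a[0]+t[0]*a[1],b[0]+t[1]*b[1];return (p+q)/2,np.linalg.norm(p-q)
def blobs(p,c,roi,amin=8):
    x0,y0,x1,y1=roi;h=cv2.cvtColor(p[y0:y1,x0:x1],cv2.COLOR_BGR2HSV)
    R={'r':[((0,120,60),(8,255,255)),((172,120,60),(180,255,255))],'g':[((50,120,50),(80,255,255))],'b':[((100,130,60),(128,255,255))]}[c]
    m=sum(cv2.inRange(h,*r) for r in R)
    n,l,s,ce=cv2.connectedComponentsWithStats(m)
    return [(ce[i]+[x0,y0],s[i,4],np.argwhere(l==i)[:,::-1]+[x0,y0]) for i in range(1,n) if s[i,4]>=amin]
E
python3 - <<'E'
from h import *
T,S=cv2.imread('pics/top0.png'),cv2.imread('pics/scene0.png');mt,ms=camera_model('top'),camera_model('scene')
for c,rt,rs in(('r',(305,195,340,240),(210,190,280,250)),('g',(310,195,340,240),(210,210,250,240)),('b',(265,200,308,235),(240,190,280,230))):
    bt,bs=blobs(T,c,rt),blobs(S,c,rs)
    print(c,[(np.round(b[0],1),b[1]) for b in bt],[(np.round(b[0],1),b[1]) for b in bs])
    a=max(bt,key=lambda b:b[1]);b=max(bs,key=lambda b:b[1])
    print(np.round(tri(ray(mt,a[0]),ray(ms,b[0]))[0],1), tri(ray(mt,a[0]),ray(ms,b[0]))[1], onplane(ray(mt,a[0]),82))
    if c=='b':
        w=onplane(ray(mt,a[0]),96);print(w)
        P=np.array([onplane(ray(mt,q),96)[:2] for q in a[2]]);u,s,v=np.linalg.svd(P-P.mean(0));print('dir',v[0],np.ptp((P-P.mean(0))@v[0]))
a=cv2.resize(T[180:250,255:345],(540,420),interpolation=cv2.INTER_CUBIC)
b=cv2.resize(S[185:255,200:290],(540,420),interpolation=cv2.INTER_CUBIC)
cv2.imwrite('pics/crop1.png',cv2.resize(np.hstack([a,b]),(800,311)))
E
```

```text
r [(array([320.3, 205.4]), np.int32(49))] [(array([242.6, 234.2]), np.int32(67))]
[ 570.9 -124.6   78.2] 1.4392920218914915 [ 571.06669391 -123.69087786   82.        ]
g [(array([322.8, 223.9]), np.int32(44))] [(array([227.4, 225.3]), np.int32(62))]
[ 511.  -130.6   78.2] 1.7490584910340814 [ 511.39820284 -129.58717935   82.        ]
b [(array([289.5, 217.7]), np.int32(49))] [(array([258.4, 208.1]), np.int32(122))]
[534.3 -22.7  88.3] 1.2833583642650603 [534.24658971 -23.25418594  82.        ]
[533.41947693 -23.0099948   96.        ]
dir [ 0.04607521 -0.99893797] 51.11463391573153
```

View pics/crop1.png

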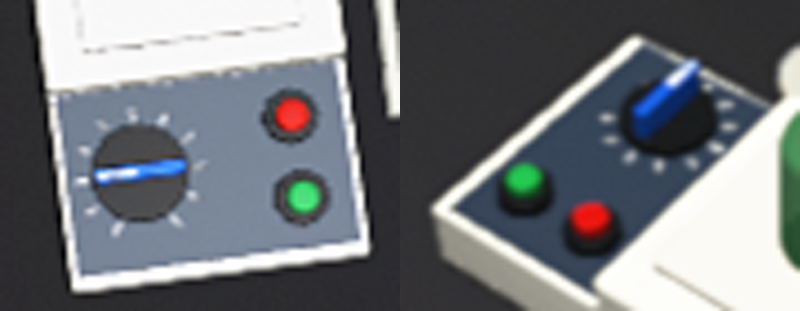

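The enlarged crop shows the dial with its white-lined end on the left (+y world) and the green button nearest the robot. Triangulated heights are about 78 for the caps and 88 for the bar, which is plausible. The spacing between the buttons is 60 mm as stated. Stirrer yaw is about 5.7° and the bar is at about 90° in the stirrer's frame, so the dial is at stop 2 (60°). Now I'll move above it to look closer.

servo_tool:
  moves:
    - {"dx": 0.02,"dy": -0.017,"dz": -0.01,"gripper": 0}
    - {"dx": 0.0388,"dy": -0.0335,"dz": -0.01,"gripper": 0}
    - {"dx": 0.0388,"dy": -0.0335,"gripper": 0}
    - {"dx": 0.0388,"dy": -0.0335,"gripper": 0}
    - {"dx": 0.0388,"dy": -0.0335,"gripper": 0}
    - {"dx": 0.0388,"dy": -0.0335,"gripper": 0}
    - {"dx": 0.0388,"dy": -0.0335,"gripper": 0}
    - {"dx": 0.0388,"dy": -0.0335,"gripper": 0}
    - {"dx": 0.0388,"dy": -0.0335,"gripper": 0}
    - {"dx": 0.0388,"dy": -0.0335,"gripper": 0}
    - {"dx": 0.0388,"dy": -0.0335,"gripper": 0}
    - {"dx": 0.0388,"dy": -0.0335,"gripper": 0}
    - {"dx": 0.02,"dy": -0.017,"gripper": 0}

```text
validation failed for argument at $.mo...
```

servo_tool:
  moves:
    - {"az": -9.15,"gripper": 0}
    - {"az": -9.15,"gripper": 0}
    - {"az": -9.15,"gripper": 0}
    - {"az": -9.15,"gripper": 0}
    - {"az": -9.15,"gripper": 0}
    - {"az": -9.15,"gripper": 0}
    - {"az": -9.15,"gripper": 0}
    - {"az": -9.15,"gripper": 0}
    - {"gripper": 0}
    - {"gripper": 0}

```text
validation failed for argument at $.mo...
```

```bash
cat >> h.py <<'E'
def wshot(name):
    o=arm.get_obs();p,d=get_image('wrist');cv2.imwrite(f'pics/{name}.png',p)
    m=camera_model('wrist');T=np.eye(4);T[:3,:3]=o['ee_rot'];T[:3,3]=o['eef_pos'];m['extrinsics']=T@m['T_tool_cam'];return o,p,d,m
E
python3 - <<'E'
from h import *
o,p,d,m=wshot('w1');print(o['time_s'],np.round(o['eef_pos'],1),np.round(o['ee_rot'],3).tolist(),np.round(o['ft_force'],2),o['width'],np.round(o['qpos'],1))
for c in 'rgb':
    for b in blobs(p,c,(0,0,560,420),60): print(c,np.round(b[0],1),b[1],np.round(onplane(ray(m,b[0]),{'b':96}.get(c,82)),1), d[int(b[0][1]),int(b[0][0])])
E
```

```text
0.1 [ 248.  -600.2  230.5] [[0.924, 0.382, -0.001], [0.382, -0.924, 0.001], [-0.0, -0.002, -1.0]] [ 0.22  0.06 -0.23] 85.1505050719937 [63.8 30.8 -0.3 88.2  0.1 61.2 -4.1]
b [352.3   7.7] 570 [ 386.3 -595.4   96. ] 324.8081
```

View pics/w1.png

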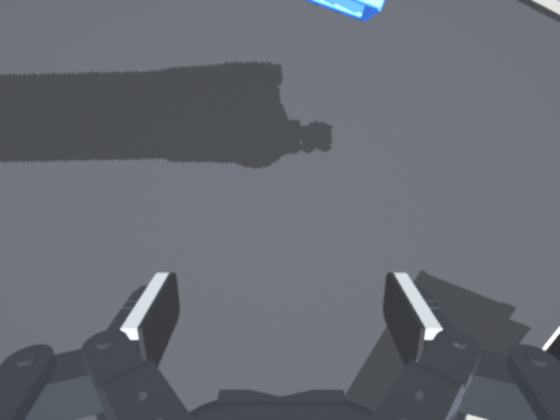

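The wrist picture shows open, empty fingers, with the pads at (150,305) and (410,305). The arm hasn't moved because the calls were refused, so I'll retry with every field filled in.

servo_tool:
  moves:
    - {"ax": 0,"ay": 0,"az": 0,"dx": 0.02,"dy": -0.017,"dz": -0.01,"gripper": 0.0}
    - {"ax": 0,"ay": 0,"az": 0,"dx": 0.0388,"dy": -0.0335,"dz": -0.01,"gripper": 0.0}
    - {"ax": 0,"ay": 0,"az": 0,"dx": 0.0388,"dy": -0.0335,"dz": 0,"gripper": 0.0}
    - {"ax": 0,"ay": 0,"az": 0,"dx": 0.0388,"dy": -0.0335,"dz": 0,"gripper": 0.0}
    - {"ax": 0,"ay": 0,"az": 0,"dx": 0.0388,"dy": -0.0335,"dz": 0,"gripper": 0.0}
    - {"ax": 0,"ay": 0,"az": 0,"dx": 0.0388,"dy": -0.0335,"dz": 0,"gripper": 0.0}
    - {"ax": 0,"ay": 0,"az": 0,"dx": 0.0388,"dy": -0.0335,"dz": 0,"gripper": 0.0}
    - {"ax": 0,"ay": 0,"az": 0,"dx": 0.0388,"dy": -0.0335,"dz": 0,"gripper": 0.0}
    - {"ax": 0,"ay": 0,"az": 0,"dx": 0.0388,"dy": -0.0335,"dz": 0,"gripper": 0.0}
    - {"ax": 0,"ay": 0,"az": 0,"dx": 0.0388,"dy": -0.0335,"dz": 0,"gripper": 0.0}
    - {"ax": 0,"ay": 0,"az": 0,"dx": 0.0388,"dy": -0.0335,"dz": 0,"gripper": 0.0}
    - {"ax": 0,"ay": 0,"az": 0,"dx": 0.0388,"dy": -0.0335,"dz": 0,"gripper": 0.0}
    - {"ax": 0,"ay": 0,"az": 0,"dx": 0.02,"dy": -0.017,"dz": 0,"gripper": 0.0}

```text
time_s: 1.78
eef_pos: [526.7, -47.2, 251.2]
ee_rot: [[0.923, 0.385, 0.0], [0.385, -0.923, 0.001], [0.001, -0.001, -1.0]]
ft_force: [0.6, -1.1, -0.1]
width: 0.1
grasp_force: 0.0
```

servo_tool:
  moves:
    - {"ax": 0,"ay": 0,"az": -9.15,"dx": 0,"dy": 0,"dz": 0,"gripper": 0}
    - {"ax": 0,"ay": 0,"az": -9.15,"dx": 0,"dy": 0,"dz": 0,"gripper": 0}
    - {"ax": 0,"ay": 0,"az": -9.15,"dx": 0,"dy": 0,"dz": 0,"gripper": 0}
    - {"ax": 0,"ay": 0,"az": -9.15,"dx": 0,"dy": 0,"dz": 0,"gripper": 0}
    - {"ax": 0,"ay": 0,"az": -9.15,"dx": 0,"dy": 0,"dz": 0,"gripper": 0}
    - {"ax": 0,"ay": 0,"az": -9.15,"dx": 0,"dy": 0,"dz": 0,"gripper": 0}
    - {"ax": 0,"ay": 0,"az": -9.15,"dx": 0,"dy": 0,"dz": 0,"gripper": 0}
    - {"ax": 0,"ay": 0,"az": -9.15,"dx": 0,"dy": 0,"dz": 0,"gripper": 0}
    - {"ax": 0,"ay": 0,"az": 0,"dx": 0,"dy": 0,"dz": 0,"gripper": 0}
    - {"ax": 0,"ay": 0,"az": 0,"dx": 0,"dy": 0,"dz": 0,"gripper": 0}

```text
time_s: 3.02
eef_pos: [525.8, -50.6, 251.2]
ee_rot: [[-0.095, 0.995, -0.0], [0.995, 0.095, 0.0], [0.0, -0.0, -1.0]]
ft_force: [0.8, 0.3, 0.0]
width: 0.3
grasp_force: 0.0
```

Run:
```python
from h import *
o,p,d,m=wshot('w2');print(o['time_s'],np.round(o['eef_pos'],1),np.round(o['ee_rot'],3).tolist(),np.round(o['ft_force'],2),o['width'],np.round(o['qpos'],1))
for c in 'rgb':
    for b in blobs(p,c,(0,0,560,420),60): print(c,np.round(b[0],1),b[1],np.round(onplane(ray(m,b[0]),{'b':96}.get(c,82)),1), d[int(b[0][1]),int(b[0][0])])
```

```text
3.025 [525.8 -50.6 251.2] [[-0.095, 0.995, -0.0], [0.995, 0.095, 0.0], [0.0, -0.0, -1.0]] [0.75 0.35 0.01] 0.33439443552402326 [ 24.6  20.3 -29.8 104.   11.6  58.8  -4.3]
r [319.9 254.3] 526 [ 570.3 -123.2   82. ] 347.66068
g [257.7 254.2] 477 [ 510.5 -128.7   82. ] 346.2415
b [292.9 142.7] 776 [532.3 -16.1  96. ] 299.25613
b [400.8 297.9] 84 [ 651.8 -155.4   96. ] 435.39792
```

View pics/w2.png

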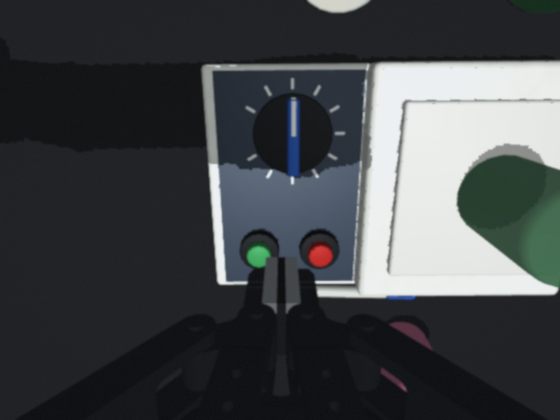

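The wrist view agrees with the other measurements: dial at (292,132), white end up the image (+y), green button (258,254), red (320,254). The axis works out at about (532.6, -11.1) with yaw about 5.3°. The closed tip is about 15 mm thick. I'll go down beside the blue end on its plate side, clear of the bar.

servo_tool:
  moves:
    - {"ax": 0,"ay": 0,"az": 0,"dx": 0.0085,"dy": 0.0157,"dz": 0.01,"gripper": 0}
    - {"ax": 0,"ay": 0,"az": 0,"dx": 0.0082,"dy": 0.0157,"dz": 0.02,"gripper": 0}
    - {"ax": 0,"ay": 0,"az": 0,"dx": 0,"dy": 0,"dz": 0.03,"gripper": 0}
    - {"ax": 0,"ay": 0,"az": 0,"dx": 0,"dy": 0,"dz": 0.03,"gripper": 0}
    - {"ax": 0,"ay": 0,"az": 0,"dx": 0,"dy": 0,"dz": 0.03,"gripper": 0}
    - {"ax": 0,"ay": 0,"az": 0,"dx": 0,"dy": 0,"dz": 0.02,"gripper": 0}
    - {"ax": 0,"ay": 0,"az": 0,"dx": 0,"dy": 0,"dz": 0.01,"gripper": 0}
    - {"ax": 0,"ay": 0,"az": 0,"dx": 0,"dy": 0,"dz": 0,"gripper": 0}
    - {"ax": 0,"ay": 0,"az": 0,"dx": 0,"dy": 0,"dz": 0,"gripper": 0}

```text
time_s: 4.2
eef_pos: [556.3, -30.5, 102.0]
ee_rot: [[-0.098, 0.995, 0.001], [0.995, 0.098, 0.0], [-0.0, 0.001, -1.0]]
ft_force: [0.9, 0.6, -0.4]
width: 0.0
grasp_force: 0.0
```

Run:
```python
from h import *
o,p,d,m=wshot('w3');print(o['time_s'],np.round(o['eef_pos'],1),np.round(o['ft_force'],2))
```

```text
4.2 [556.3 -30.5 102. ] [ 0.85  0.59 -0.38]
```

View pics/w3.png

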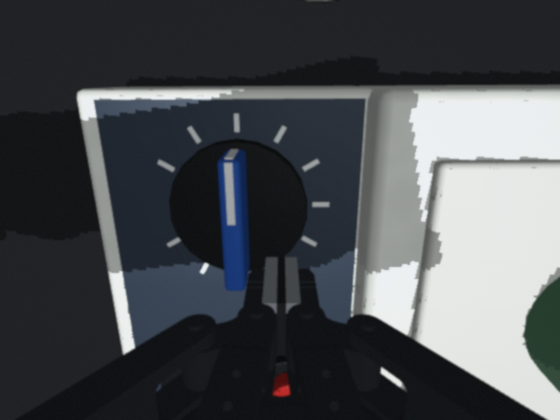

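The picture shows the tip at (281,262) standing right of the bar (220–245), with a gap and over the skirt's edge. I'll go down 22 mm and approach gently.

servo_tool:
  moves:
    - {"ax": 0,"ay": 0,"az": 0,"dx": 0,"dy": 0,"dz": 0.012,"gripper": 0}
    - {"ax": 0,"ay": 0,"az": 0,"dx": 0,"dy": 0,"dz": 0.01,"gripper": 0}
    - {"ax": 0,"ay": 0,"az": 0,"dx": 0,"dy": -0.002,"dz": 0,"gripper": 0}
    - {"ax": 0,"ay": 0,"az": 0,"dx": 0,"dy": -0.002,"dz": 0,"gripper": 0}
    - {"ax": 0,"ay": 0,"az": 0,"dx": 0,"dy": -0.002,"dz": 0,"gripper": 0}
    - {"ax": 0,"ay": 0,"az": 0,"dx": 0,"dy": 0,"dz": 0,"gripper": 0}
    - {"ax": 0,"ay": 0,"az": 0,"dx": 0,"dy": 0,"dz": 0,"gripper": 0}

```text
time_s: 5.12
eef_pos: [550.3, -31.6, 79.8]
ee_rot: [[-0.098, 0.995, 0.001], [0.995, 0.098, -0.0], [-0.0, 0.001, -1.0]]
ft_force: [3.5, -1.2, -0.3]
width: -0.2
grasp_force: 1.7
```

Light contact at about 3 N. I'll start the arc about the dial axis, with the axis at about (22, -15.6) mm in tool coordinates.

servo_tool:
  moves:
    - {"ax": 0,"ay": 0,"az": 3,"dx": -0.0008,"dy": -0.0012,"dz": 0,"gripper": 0}
    - {"ax": 0,"ay": 0,"az": 3,"dx": -0.0008,"dy": -0.0012,"dz": 0,"gripper": 0}
    - {"ax": 0,"ay": 0,"az": 3,"dx": -0.0008,"dy": -0.0012,"dz": 0,"gripper": 0}
    - {"ax": 0,"ay": 0,"az": 3,"dx": -0.0008,"dy": -0.0012,"dz": 0,"gripper": 0}
    - {"ax": 0,"ay": 0,"az": 3,"dx": -0.0008,"dy": -0.0012,"dz": 0,"gripper": 0}
    - {"ax": 0,"ay": 0,"az": 3,"dx": -0.0008,"dy": -0.0012,"dz": 0,"gripper": 0}
    - {"ax": 0,"ay": 0,"az": 3,"dx": -0.0008,"dy": -0.0012,"dz": 0,"gripper": 0}
    - {"ax": 0,"ay": 0,"az": 0,"dx": 0,"dy": 0,"dz": 0,"gripper": 0}
    - {"ax": 0,"ay": 0,"az": 0,"dx": 0,"dy": 0,"dz": 0,"gripper": 0}

```text
time_s: 6.25
eef_pos: [541.7, -36.5, 79.6]
ee_rot: [[0.265, 0.964, 0.002], [0.964, -0.265, 0.0], [0.001, 0.002, -1.0]]
ft_force: [4.3, 0.1, -1.9]
width: 0.6
grasp_force: 2.2
```

```bash
cat >> h.py <<'E'
AX=np.array([532.6,-11.1])
def state(o):
    v=AX-o['eef_pos'][:2];R=o['ee_rot'];x=R[:2,0];y=R[:2,1]
    print(round(o['time_s'],2),np.round(o['eef_pos'],1),'F',np.round(o['ft_force'],1),'yaw stir',round(np.degrees(np.arctan2(x[1],x[0]))-5.3,1),'axis in tool',round(v@x,1),round(v@y,1))
E
python3 - <<'E'
from h import *
o,p,d,m=wshot('w4');state(o)
# bar top face: depth points near z 96
v,u=np.nonzero(d>0);z=d[v,u]
P=m['extrinsics']@np.array([(u-m['cx'])/m['fx']*z,(v-m['cy'])/m['fy']*z,z,np.ones_like(z)])
h=cv2.cvtColor(p,cv2.COLOR_BGR2HSV)[v,u]
s=(np.hypot(P[0]-AX[0],P[1]-AX[1])<36)&(abs(P[2]-96)<4)&(h[:,0]>95)&(h[:,0]<130)&(h[:,1]>80)
Q=P[:3,s].T;print(s.sum(),np.round(Q.mean(0),1))
if s.sum()>20:
    U,S,V=np.linalg.svd(Q[:,:2]-Q[:,:2].mean(0));print('bar ang stir',np.degrees(np.arctan2(V[0][1],V[0][0]))-5.3)
E
```

```text
6.25 [541.7 -36.5  79.6] F [ 4.3  0.1 -1.9] yaw stir 69.3 axis in tool 22.0 -15.5
3043 [531.9 -12.7  97. ]
bar ang stir -124.64680948708742
```

View pics/w4.png

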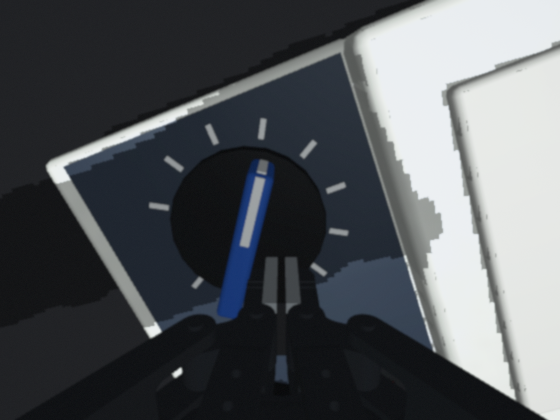

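The arc tracks the axis well, holding at (22.0, -15.5). The bar has snapped one click ahead and now points at the tick at (263,128). I'll continue the arc to about 27° tool yaw.

servo_tool:
  moves:
    - {"ax": 0,"ay": 0,"az": 3,"dx": -0.0008,"dy": -0.0012,"dz": 0,"gripper": 0}
    - {"ax": 0,"ay": 0,"az": 3,"dx": -0.0008,"dy": -0.0012,"dz": 0,"gripper": 0}
    - {"ax": 0,"ay": 0,"az": 3,"dx": -0.0008,"dy": -0.0012,"dz": 0,"gripper": 0}
    - {"ax": 0,"ay": 0,"az": 3,"dx": -0.0008,"dy": -0.0012,"dz": 0,"gripper": 0}
    - {"ax": 0,"ay": 0,"az": 3,"dx": -0.0008,"dy": -0.0012,"dz": 0,"gripper": 0}
    - {"ax": 0,"ay": 0,"az": 3,"dx": -0.0008,"dy": -0.0012,"dz": 0,"gripper": 0}
    - {"ax": 0,"ay": 0,"az": 3,"dx": -0.0008,"dy": -0.0012,"dz": 0,"gripper": 0}
    - {"ax": 0,"ay": 0,"az": 3,"dx": -0.0008,"dy": -0.0012,"dz": 0,"gripper": 0}
    - {"ax": 0,"ay": 0,"az": 3,"dx": -0.0008,"dy": -0.0012,"dz": 0,"gripper": 0}
    - {"ax": 0,"ay": 0,"az": 3,"dx": -0.0008,"dy": -0.0012,"dz": 0,"gripper": 0}
    - {"ax": 0,"ay": 0,"az": 3,"dx": -0.0008,"dy": -0.0012,"dz": 0,"gripper": 0}
    - {"ax": 0,"ay": 0,"az": 3,"dx": -0.0008,"dy": -0.0012,"dz": 0,"gripper": 0}
    - {"ax": 0,"ay": 0,"az": 3,"dx": -0.0008,"dy": -0.0012,"dz": 0,"gripper": 0}
    - {"ax": 0,"ay": 0,"az": 3,"dx": -0.0008,"dy": -0.0012,"dz": 0,"gripper": 0}
    - {"ax": 0,"ay": 0,"az": 0,"dx": 0,"dy": 0,"dz": 0,"gripper": 0}
    - {"ax": 0,"ay": 0,"az": 0,"dx": 0,"dy": 0,"dz": 0,"gripper": 0}

```text
time_s: 8.3
eef_pos: [520.4, -36.0, 79.1]
ee_rot: [[0.841, 0.54, -0.001], [0.54, -0.841, 0.0], [-0.001, -0.001, -1.0]]
ft_force: [0.1, 1.0, 0.4]
width: 0.1
grasp_force: 0.0
```

```bash
cat >> h.py <<'E'
def bar(o,p,d,m):
    v,u=np.nonzero(d>0);z=d[v,u]
    P=m['extrinsics']@np.array([(u-m['cx'])/m['fx']*z,(v-m['cy'])/m['fy']*z,z,np.ones_like(z)])
    h=cv2.cvtColor(p,cv2.COLOR_BGR2HSV)[v,u]
    n=np.hypot(P[0]-AX[0],P[1]-AX[1])<36;n&=abs(P[2]-97)<3
    s=n&(h[:,0]>95)&(h[:,0]<130)&(h[:,1]>80);w=n&(h[:,1]<70)&(h[:,2]>110)
    Q=P[:2,s].T;S,V=np.linalg.svd(Q-Q.mean(0))[1:] if 0 else (None,np.linalg.svd(Q-Q.mean(0),full_matrices=False)[2])
    a=V[0]
    if w.sum()>5 and (P[:2,w].mean(1)-AX)@a<0:a=-a
    print('bar stir ang',round(np.degrees(np.arctan2(a[1],a[0]))-5.3,1),'n',s.sum(),w.sum())
E
python3 - <<'E'
from h import *
s=wshot('w5');state(s[0]);bar(*s)
E
```

```text
8.3 [520.4 -36.   79.1] F [0.1 1.  0.4] yaw stir 27.4 axis in tool 23.7 -14.3
bar stir ang 1.0 n 3150 740
```

View pics/w5.png

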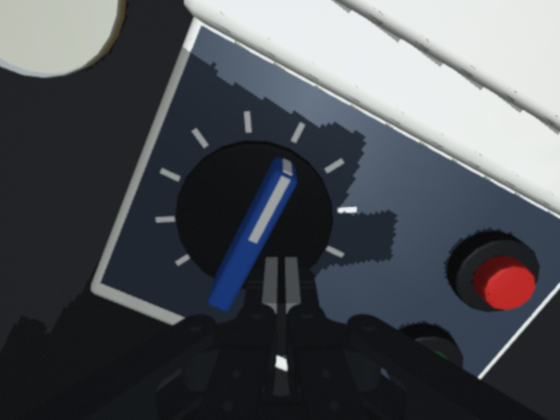

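The bar now points at the tick at (298,132), so it stands at about 0° in the stirrer's frame and three clicks are done. It leads the tool by more than I assumed. One click is left, so I'll go on in smaller steps.

servo_tool:
  moves:
    - {"ax": 0,"ay": 0,"az": 3,"dx": -0.0007,"dy": -0.0013,"dz": 0,"gripper": 0}
    - {"ax": 0,"ay": 0,"az": 3,"dx": -0.0007,"dy": -0.0013,"dz": 0,"gripper": 0}
    - {"ax": 0,"ay": 0,"az": 3,"dx": -0.0007,"dy": -0.0013,"dz": 0,"gripper": 0}
    - {"ax": 0,"ay": 0,"az": 3,"dx": -0.0007,"dy": -0.0013,"dz": 0,"gripper": 0}
    - {"ax": 0,"ay": 0,"az": 3,"dx": -0.0007,"dy": -0.0013,"dz": 0,"gripper": 0}
    - {"ax": 0,"ay": 0,"az": 2,"dx": -0.0005,"dy": -0.0009,"dz": 0,"gripper": 0}
    - {"ax": 0,"ay": 0,"az": 0,"dx": 0,"dy": 0,"dz": 0,"gripper": 0}
    - {"ax": 0,"ay": 0,"az": 0,"dx": 0,"dy": 0,"dz": 0,"gripper": 0}

```text
time_s: 9.35
eef_pos: [514.1, -30.7, 79.3]
ee_rot: [[0.963, 0.271, -0.001], [0.271, -0.963, 0.0], [-0.0, -0.001, -1.0]]
ft_force: [1.9, -0.2, 0.4]
width: 0.3
grasp_force: 0.2
```

Run:
```python
from h import *
s=wshot('w6');state(s[0]);bar(*s)
```

```text
9.35 [514.1 -30.7  79.3] F [ 1.9 -0.2  0.4] yaw stir 10.4 axis in tool 23.1 -13.9
bar stir ang -15.4 n 3153 740
```

The bar is now at about -15°, at the crest between stops. A couple more degrees should make it snap.

servo_tool:
  moves:
    - {"ax": 0,"ay": 0,"az": 1.5,"dx": -0.0004,"dy": -0.0006,"dz": 0,"gripper": 0}
    - {"ax": 0,"ay": 0,"az": 1.5,"dx": -0.0004,"dy": -0.0006,"dz": 0,"gripper": 0}
    - {"ax": 0,"ay": 0,"az": 0,"dx": 0,"dy": 0,"dz": 0,"gripper": 0}
    - {"ax": 0,"ay": 0,"az": 0,"dx": 0,"dy": 0,"dz": 0,"gripper": 0}

```text
time_s: 9.9
eef_pos: [513.2, -30.1, 79.3]
ee_rot: [[0.976, 0.219, -0.0], [0.219, -0.976, 0.0], [-0.0, -0.0, -1.0]]
ft_force: [0.6, 0.7, -0.7]
width: -0.1
grasp_force: 0.0
```

Run:
```python
from h import *
s=wshot('w7');state(s[0]);bar(*s)
```

```text
9.9 [513.2 -30.1  79.3] F [ 0.6  0.7 -0.7] yaw stir 7.4 axis in tool 23.1 -14.3
bar stir ang -28.8 n 3163 737
```

The bar snapped to about -29°, the fourth click, and the finger carries no force. I'll back off, lift, and move over the green button with a look at the dial on the way.

servo_tool:
  moves:
    - {"ax": 0,"ay": 0,"az": 0,"dx": 0,"dy": 0.005,"dz": 0,"gripper": 0}
    - {"ax": 0,"ay": 0,"az": 0,"dx": 0,"dy": 0.005,"dz": 0,"gripper": 0}
    - {"ax": 0,"ay": 0,"az": 0,"dx": 0,"dy": 0,"dz": -0.02,"gripper": 0}
    - {"ax": 0,"ay": 0,"az": 0,"dx": 0,"dy": 0,"dz": -0.03,"gripper": 0}
    - {"ax": 0,"ay": 0,"az": 0,"dx": 0,"dy": 0,"dz": -0.03,"gripper": 0}
    - {"ax": 0,"ay": 0,"az": 0,"dx": -0.008,"dy": 0.028,"dz": 0,"gripper": 0}
    - {"ax": 0,"ay": 0,"az": 0,"dx": -0.008,"dy": 0.03,"dz": 0,"gripper": 0}
    - {"ax": 0,"ay": 0,"az": 0,"dx": -0.008,"dy": 0.028,"dz": 0,"gripper": 0}
    - {"ax": 0,"ay": 0,"az": 0,"dx": 0,"dy": 0,"dz": 0,"gripper": 0}
    - {"ax": 0,"ay": 0,"az": 0,"dx": 0,"dy": 0,"dz": 0,"gripper": 0}

```text
time_s: 11.2
eef_pos: [510.9, -128.5, 159.2]
ee_rot: [[0.976, 0.219, -0.0], [0.219, -0.976, 0.001], [0.0, -0.001, -1.0]]
ft_force: [0.1, 1.1, -0.3]
width: -0.1
grasp_force: 0.0
```

Run:
```python
from h import *
s=wshot('w8');state(s[0]);bar(*s)
o,p,d,m=s
for c in 'rg':
    for b in blobs(p,c,(0,0,560,420),60): print(c,np.round(b[0],1),b[1],np.round(onplane(ray(m,b[0]),82),1))
print(s[0]['qpos'].round(0) if hasattr(s[0]['qpos'],'round') else s[0]['qpos'])
```

```text
11.2 [ 510.9 -128.5  159.2] F [ 0.1  1.1 -0.3] yaw stir 7.4 axis in tool 46.9 -109.8
bar stir ang -29.9 n 1598 370
r [297.4 119.7] 1215 [ 571.3 -124.3   82. ]
g [285.4 211. ] 1043 [ 512.7 -130.3   82. ]
[ 12.  24.  -3. 110.   2.  45. -70.]
```

View pics/w8.png

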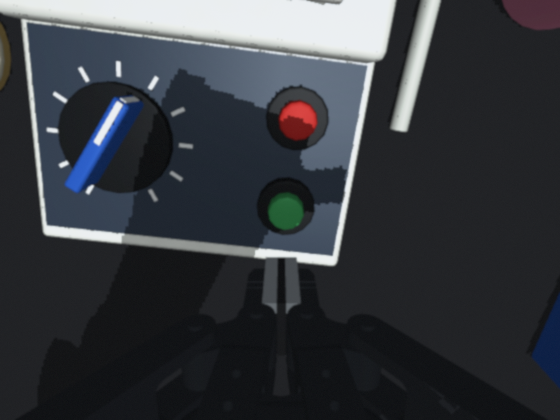

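The wrist view shows the bar (132,100)–(72,188) at -29.9°, exactly the target stop. The green button is at (285,211) and the red at (297,120). I'll go down on the green button.

servo_tool:
  moves:
    - {"ax": 0,"ay": 0,"az": 0,"dx": 0.0008,"dy": 0.0012,"dz": 0.015,"gripper": 0}
    - {"ax": 0,"ay": 0,"az": 0,"dx": 0,"dy": 0,"dz": 0.025,"gripper": 0}
    - {"ax": 0,"ay": 0,"az": 0,"dx": 0,"dy": 0,"dz": 0.02,"gripper": 0}
    - {"ax": 0,"ay": 0,"az": 0,"dx": 0,"dy": 0,"dz": 0.012,"gripper": 0}
    - {"ax": 0,"ay": 0,"az": 0,"dx": 0,"dy": 0,"dz": 0.003,"gripper": 0}
    - {"ax": 0,"ay": 0,"az": 0,"dx": 0,"dy": 0,"dz": 0.002,"gripper": 0}
    - {"ax": 0,"ay": 0,"az": 0,"dx": 0,"dy": 0,"dz": 0.002,"gripper": 0}
    - {"ax": 0,"ay": 0,"az": 0,"dx": 0,"dy": 0,"dz": 0,"gripper": 0}
    - {"ax": 0,"ay": 0,"az": 0,"dx": 0,"dy": 0,"dz": 0,"gripper": 0}

```text
time_s: 12.38
eef_pos: [512.4, -130.0, 80.7]
ee_rot: [[0.976, 0.219, 0.001], [0.219, -0.976, -0.0], [0.001, 0.0, -1.0]]
ft_force: [-0.9, 1.0, 1.9]
width: 0.2
grasp_force: 1.1
```

servo_tool:
  moves:
    - {"ax": 0,"ay": 0,"az": 0,"dx": 0,"dy": 0,"dz": 0.002,"gripper": 0}
    - {"ax": 0,"ay": 0,"az": 0,"dx": 0,"dy": 0,"dz": 0.002,"gripper": 0}
    - {"ax": 0,"ay": 0,"az": 0,"dx": 0,"dy": 0,"dz": 0.001,"gripper": 0}
    - {"ax": 0,"ay": 0,"az": 0,"dx": 0,"dy": 0,"dz": 0.001,"gripper": 0}
    - {"ax": 0,"ay": 0,"az": 0,"dx": 0,"dy": 0,"dz": 0,"gripper": 0}
    - {"ax": 0,"ay": 0,"az": 0,"dx": 0,"dy": 0,"dz": 0,"gripper": 0}

```text
time_s: 13.12
eef_pos: [512.5, -130.1, 75.8]
ee_rot: [[0.976, 0.219, 0.001], [0.219, -0.976, -0.0], [0.001, 0.0, -1.0]]
ft_force: [-5.5, 2.5, 20.2]
width: 0.0
grasp_force: 10.4
```

The force is 20 N with the tip held at 75.8 mm, so the button is at its bottom stop. Now I'll lift off.

servo_tool:
  moves:
    - {"ax": 0,"ay": 0,"az": 0,"dx": 0,"dy": 0,"dz": -0.004,"gripper": 0}
    - {"ax": 0,"ay": 0,"az": 0,"dx": 0,"dy": 0,"dz": -0.008,"gripper": 0}
    - {"ax": 0,"ay": 0,"az": 0,"dx": 0,"dy": 0,"dz": -0.02,"gripper": 0}
    - {"ax": 0,"ay": 0,"az": 0,"dx": 0,"dy": 0,"dz": -0.03,"gripper": 0}
    - {"ax": 0,"ay": 0,"az": 0,"dx": 0,"dy": 0,"dz": -0.03,"gripper": 0}
    - {"ax": 0,"ay": 0,"az": 0,"dx": 0,"dy": 0,"dz": -0.02,"gripper": 0}
    - {"ax": 0,"ay": 0,"az": 0,"dx": -0.03,"dy": 0,"dz": 0,"gripper": 0}
    - {"ax": 0,"ay": 0,"az": 0,"dx": 0,"dy": 0,"dz": 0,"gripper": 0}
    - {"ax": 0,"ay": 0,"az": 0,"dx": 0,"dy": 0,"dz": 0,"gripper": 0}

```text
time_s: 14.25
eef_pos: [482.8, -136.5, 186.2]
ee_rot: [[0.976, 0.219, -0.0], [0.219, -0.976, 0.0], [-0.0, -0.0, -1.0]]
ft_force: [0.9, -0.0, -0.6]
width: -0.3
grasp_force: 0.0
```

Run:
```python
from h import *
s=wshot('w9');state(s[0]);bar(*s)
o,p,d,m=s
for c in 'rg':
    for b in blobs(p,c,(0,0,560,420),60):
        u,v=b[0];z=d[int(v),int(u)];P=m['extrinsics']@[(u-m['cx'])/m['fx']*z,(v-m['cy'])/m['fy']*z,z,1];print(c,np.round(b[0],1),b[1],np.round(P,1))
```

```text
14.25 [ 482.8 -136.5  186.2] F [ 0.9 -0.  -0.6] yaw stir 7.3 axis in tool 76.0 -111.5
bar stir ang -30.2 n 1338 429
r [291.5  69.6] 637 [ 570.8 -123.1   83.3    1. ]
g [282.6 159.4] 924 [ 512.4 -130.3   83.7    1. ]
```

View pics/w9.png

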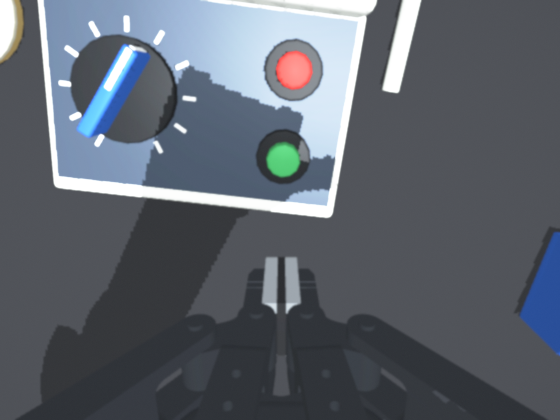

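The dial is at -30.2°, four clicks up. The green button at (283,159) is back up level with the red one, and nothing is being touched, so I'm handing in.

```bash
python3 -c "
from cell import arm
print(arm.close_job())"
```

```text
the job is handed in; nothing more can be done
None
```

The job is handed in: I turned the dial up exactly four clicks (60° to 180°), then pressed the green button fully down and saw it come back up, without touching the red button, the bottle or anything else on the bench.

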